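Press two carbon bushes home in a pump shaft housing

ROBOT

A 6-joint arm with a two-finger parallel gripper is mounted at the origin on a cart in front of the work surface, level with it; the furniture and walls round the work are solid. World frame = base frame: x ahead of the robot, y to its left, z up, the work surface at z = 0. Lengths are in m, angles in rad, forces in N, time in s.
With the tool pointing down it reaches from about 0.325 to 0.925 m from the base axis. Payload 3.1 kg.
Tool frame: the origin (TCP) lies on the centre line of the jaws, within the pads' length; the fingertips stand 17 mm ahead of it and the grasp point (between the pads) lies 2 mm behind it (env.tcp_to_tips is the distance from the TCP to the fingertips, in m); z points along the fingers, y is the line along which they close (so a half turn about z gives the same grasp; the last joint's range is limited). The gripper opens to 85 mm and grips with 20 to 120 N. Pads are 22 mm wide; open, the fingers measure 114 mm over their backs; the gripper's body (76 mm by 85 mm) begins 54 mm behind the grasp point. The pads swing forward as they close: fully open they stand 13 mm farther back than shut.
Start: joints at [1.051, 0.217, 1.613, -0, 1.311, -0.112], TCP at [0.248, 0.574, 0.248] pointing down, gripper open.
Joint ranges: [-2.75, 2.75], [-0.78, 2.1], [0.31, 2.55], [-1.13, 4.27], [0.13, 2.63], [-2.58, 2.58]. Speed limits (rad/s): [2.79, 2.79, 3.14, 3.14, 3.14, 3.14].

INTERFACE

Orientations are given as a unit quaternion [x, y, z, w].
In Python, from cell import monitor, imaging, env gives the robot as it stands.
- The arm moves only by the tool jog_arm, never from a script. Its argument "moves" is a list of rows, each a list of 7 numbers: the shift along the tool's x, y, z in units of 25 mm (1.0 is 25 mm), then the turn, a rotation vector about the tool's x, y, z in units of 5 degrees (1.0 is 5 degrees), then the finger opening in mm, from 0 to 85.4. A call has 1 to 5 rows; each row shifts and turns the commanded pose from where the row before left it, along the tool's axes as they then stand; what a row does not reach is not made up. A row lasts 1/8 s, in which the tool goes at most 62.5 mm and 10.7 degrees, less where a joint would pass 70% of its speed; a pose out of reach is approached as far as the arm can. A call is refused whole if a number of a shift passes 1 or a number of a turn 1, either way. A call with a gripper value outside its range is refused whole. The fingers move at their own pace and stop on an object; the grip force is fixed at half the most. Time passes only in rows, so rows that do not move let the fingers close. It gives the time, the measured TCP pose, the force, the opening and the grip force at its end, in the units of the state.
- monitor.state(): the state, without advancing time (a new reading comes with each control period).
- imaging.get_image(name): name is "scene" or "top" or "wrist"; returns a dict with "img" (420x560x3 uint8, blue, green, red), "range_z" (420x560 float32, m along the optical axis (not along the pixel's ray), 0 where there is no reading), "fx", "fy", "cx", "cy" (pixels), "rvec" (rotation vector, rad) and "tvec" (3), from world to camera coordinates, as OpenCV has them; the wrist camera has in their place "hand_eye" (4x4, takes a point from camera to tool coordinates, whose origin is the TCP and whose axes are the flange's). Camera axes: x right, y down, z forward; pixel columns grow to the right and rows downward; lengths in m; the calibration is good to about 2 mm. A picture is of the moment at which its call begins: read the wrist's pose just before it.
- env.sign_off(): hands the job in; it is judged then, once.
The state is a dict: "t": time; "qpos": joint angles; "dq": joint speeds; "joint_torque": joint torques, N m; "position": TCP position; "eef_rot": TCP orientation; "contact_force": force on the tool from outside, world axes, zero at the start; "wrist_torque": the same for the moment, N m; "opening": finger opening in m; "grasp_force": force on a finger pad.
Only numpy, scipy, OpenCV 4.12 (cv2) and the standard library are available. Lean on these libraries where they do the work, as an engineer would, in place of code of your own. Each camera call takes 0.05 s, during which the arm holds its last target. There are 200 camera calls.

TASK

The lower carbon bush has only been started down the bore of the pump shaft housing. Stand the other carbon bush in the mouth of the bore on top of it, then take the steel driver from its block and push the pair down the bore until they bottom out firmly on the shims, leaning on them with about 22 N at the stop but never more than 36 N, as carbon is brittle. Put the driver back upright in its hole in the block, and leave the things around the work standing where they are.

Things in the scene. Friction and masses are not known exactly. Their poses are not given: they have to be found in the camera images.
- housing: Cast aluminium pump shaft housing: an upright round barrel, 52 mm across its rim, on a flange screwed to a fixed 130 x 110 x 12 mm steel plate; origin on the bench under the bore's axis. At the bottom of the bore lie thrust shims on a stiff wave washer (gives under 1 mm): a hard stop for the bushes. The shims' upper face is 80 to 106 mm below the rim, differently each time, and can only be felt.
- housing_mouth (a point): Centre of the bore's open top, at the rim, 124 mm above the bench; z up along the bore. Bore 31.6 mm in diameter with a 5 mm deep lead-in chamfer that opens to 40 mm. Sprung steel ribs line it: a bush set into the mouth comes to stand on them with its lower end 20 to 22 mm below the rim, slides down past them under a push of 3 to 8 N, and stays where it is left.
- bush_upper: The loose dark grey carbon bush, a plain ring 30 mm in outer diameter, 20 mm bore (narrower than the driver's nose), 32 mm long, standing on end on the bench; origin at its centre, half-way up; z along its axis.
- bush_lower: An identical carbon bush already part of the way down the bore of the housing, 8 to 14 mm short of the shims; origin at its centre, z along its axis. The ribs hold it where it is left; both bushes together slide down under a push of 6 to 13 N, and the push rises sharply once they sit on the shims.
- driver: The bush driver, a rigid turned steel tool of 0.28 to 0.46 kg standing nose down in the wooden block: dark round handle 30 mm in diameter and 65 mm long above a bright flat-ended nose 24 mm in diameter and 80 mm long. Origin at the middle of the handle, z up along its axis; the flat end of the nose is 112.5 mm below the origin, the top of the handle 32.5 mm above it.
- block_hole (a point): Centre of the mouth of the driver's hole in the fixed wooden block (70 x 120 mm, 45 mm high), z up: 29 mm in diameter, chamfered, 32 mm deep; three short punches that reach at most 80 mm above the bench stand in the block beside it. With the driver home in the hole its origin is 80.5 mm above this point.
- drive_shaft: Bystander: slim steel drive shaft with a gear, 178 mm tall, standing on its gear end behind the work to the left; origin at the centre of its foot.
- wrist_pin: Bystander: plain bright steel tube, 23 mm in diameter and 70 mm tall, standing on end behind the work to the right; origin at the centre of its foot.
- piston: Bystander: bright engine piston, 101 mm in diameter and 76 mm tall, standing on its crown behind the work to the left; origin at the centre of its foot.
Not all that is in view belongs to the job. What is shaped like the driver but red is not meant.

How it is judged:
By the outcome, as a careful person would: the job done as asked, in the order asked, and still so for the second after the job is handed in, with the robot touching nothing.
It also fails if it takes over 64 s, if anything falls off the work surface, if the arm or the gripper's body presses on something with over 40 N, if the wrist force passes 120 N, or if a joint passes its speed limit or range.

## Working session

There is one attempt and no reset: what is moved stays moved. The work goes in short steps, Python scripts to look and compute and a tool call to move; the robot and the scene stay as the last step left them, time stands still between calls to the robot, and variables do not carry over. Pictures are saved under pics/ and viewed, at most 10 in all, crops included, and the job is handed in when it is done.

Besides the shell and the picture viewer there is one more tool, called after "Emit:" as name([rows], argument=value, ...), one row to a line, values as JSON. jog_arm: Moves the arm, as the interface text tells. Its arguments: {"type":"object","properties":{"moves":{"type":"array","items":{"type":"array","items":{"type":"number"}}}},"required":["moves"]}

```bash
ls; mkdir -p pics
python3 - <<'E'
from cell import monitor, imaging, env
import cv2,numpy as np
s=monitor.state();print({k:np.round(v,3).tolist() for k,v in s.items()}, env.tcp_to_tips)
for n in("scene","top"):
    d=imaging.get_image(n);cv2.imwrite(f"pics/{n}0.png",d["img"]);np.save(f"pics/{n}0.npy",d,allow_pickle=True)
    print(n,d["fx"],d["cx"],d["cy"],d["rvec"],d["tvec"])
E
```

```text
pics
{'t': 0.0, 'qpos': [1.051, 0.218, 1.615, -0.0, 1.311, -0.112], 'dq': [-0.0, -0.002, -0.001, -0.0, -0.001, 0.001], 'joint_torque': [0.0, -39.684, -30.385, -0.0, 0.01, -0.0], 'position': [0.247, 0.573, 0.247], 'eef_rot': [0.203, 0.979, -0.001, -0.0], 'contact_force': [0.342, 0.476, -0.346], 'wrist_torque': [0.013, -0.011, -0.02], 'grasp_force': 0.0, 'opening': 0.085} 0.017
scene 512.430543100381 277.0165815056947 207.9700669919011 [ 2.1626376  -0.48110312  0.25086774] [-0.50749431  0.21633246  1.15590494]
top 398.78957209071046 279.8106914804856 212.93245163137343 [ 2.15530446 -2.11342242  0.19682751] [-0.01527201  0.55762049  1.22506149]
```

View pics/scene0.png

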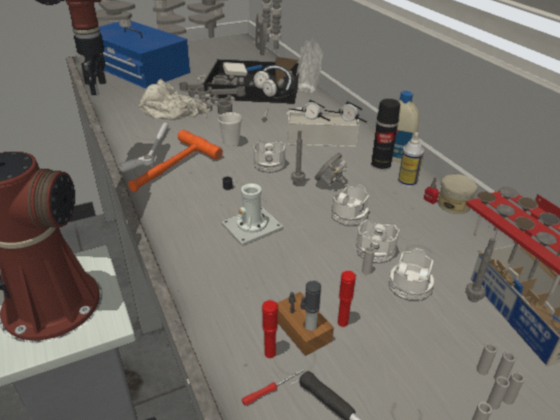

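View pics/top0.png

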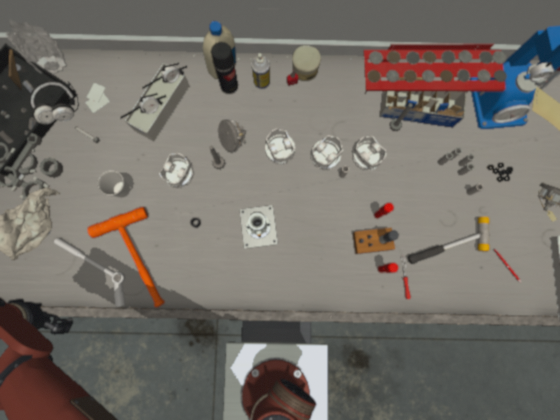

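The scene view shows the housing (250,207), the bush (228,183), and the block with the driver (312,305) between two red decoys. In the top view these are the housing at (258,224), the bush at (196,222) and the driver at (391,236).

```bash
cat > h.py <<'E'
import numpy as np,cv2
from scipy.spatial.transform import Rotation as R
def cloud(d):
    h,w=d["range_z"].shape;v,u=np.mgrid[:h,:w];z=d["range_z"]
    p=np.stack([(u-d["cx"])/d["fx"]*z,(v-d["cy"])/d["fy"]*z,z],-1)
    if "hand_eye" in d: return p@d["hand_eye"][:3,:3].T+d["hand_eye"][:3,3]
    return (p-np.ravel(d["tvec"]))@R.from_rotvec(np.ravel(d["rvec"])).as_matrix()
def fitc(q):  # circle lsq
    A=np.c_[2*q,np.ones(len(q))];s=np.linalg.lstsq(A,(q**2).sum(1),rcond=None)[0]
    return s[:2],np.sqrt(s[2]+s[:2]@s[:2])
def circ_r(q,r):
    from scipy.optimize import least_squares
    o=least_squares(lambda c:np.hypot(*(q-c).T)-r,q.mean(0),loss='soft_l1',f_scale=.001);return o.x,np.sqrt((o.fun**2).mean())
E
python3 - <<'E'
from h import *
for n in("top","scene"):
    d=np.load(f"pics/{n}0.npy",allow_pickle=True).item();P=cloud(d)
    pts={"top":dict(bush=(196,222),house=(258,224),drv=(391,236),red1=(385,210),red2=(389,268),pin=(343,172),shaft=(217,157)),
     "scene":dict(bush=(228,183),house=(250,190),drv=(313,300),drvtop=(313,286),red1=(347,280),red2=(270,310),pin=(368,260),shaft=(298,140))}[n]
    for k,(u,v) in pts.items():
        print(n,k,np.round(P[v,u],3))
    if n=="top":
        for k,(u,v),zl in(("bush",(196,222),(.026,.04)),("house",(258,224),(.117,.13)),("drv",(391,236),(.14,.17)),("block",(375,239),(.035,.055))):
            q=P[v-25:v+26,u-30:u+31].reshape(-1,3);m=(q[:,2]>zl[0])&(q[:,2]<zl[1]);q=q[m]
            print(k,m.sum(),q.mean(0).round(4),q.min(0).round(3),q.max(0).round(3),[(np.round(a,4)) for a in fitc(q[:,:2])])
E
```

```text
top bush [ 0.531  0.272 -0.004]
top house [0.521 0.064 0.046]
top drv [ 0.477 -0.325  0.164]
top red1 [ 0.556 -0.315  0.144]
top red2 [ 0.386 -0.322  0.144]
top pin [ 0.695 -0.206  0.057]
top shaft [0.725 0.197 0.093]
bush 40 [0.5283 0.2711 0.0314] [0.516 0.257 0.027] [0.542 0.285 0.037] [array([0.5284, 0.2712]), np.float64(0.0126)]
house 147 [0.5204 0.0673 0.1227] [0.495 0.043 0.117] [0.546 0.091 0.129] [array([0.5201, 0.0668]), np.float64(0.0216)]
drv 99 [ 0.4839 -0.3307  0.1558] [ 0.468 -0.348  0.14 ] [ 0.554 -0.318  0.164] [array([ 0.5078, -0.3296]), np.float64(0.029)]
block 701 [ 0.4779 -0.299   0.0452] [ 0.438 -0.368  0.035] [ 0.562 -0.242  0.055] [array([ 0.4821, -0.3026]), np.float64(0.041)]
scene bush [0.524 0.262 0.024]
scene house [0.521 0.081 0.112]
scene drv [ 0.475 -0.344  0.13 ]
scene drvtop [ 0.478 -0.336  0.159]
scene red1 [ 0.556 -0.336  0.143]
scene red2 [ 0.384 -0.344  0.144]
scene pin [ 0.697 -0.216  0.044]
scene shaft [0.723 0.205 0.15 ]
```

Emit:
jog_arm([
  [-1, -0.8, 0, 0, 0, -1, 60],
  [-1, -0.8, 0, 0, 0, -1, 60],
  [-1, -0.8, 0, 0, 0, -1, 60],
  [-1, -0.8, 0, 0, 0, -1, 60],
  [-1, -0.8, 0, 0, 0, -0.7, 60],
])

```text
t: 0.72
position: [0.3458, 0.4474, 0.2477]
eef_rot: [-0.002, 1.0, -0.0, -0.0]
contact_force: [-0.0, 0.9, 0.8]
opening: 0.0601
grasp_force: 0.0
```

Emit:
jog_arm([
  [-1, -1, 0.4, 0, 0, 0, 60],
  [-1, -1, 0.4, 0, 0, 0, 60],
  [-1, -1, 0.4, 0, 0, 0, 60],
  [-1, -1, 0.4, 0, 0, 0, 60],
  [0, -1, 0, 0, 0, 0, 60],
])

```text
t: 1.35
position: [0.4465, 0.3222, 0.2067]
eef_rot: [-0.0, 1.0, -0.001, -0.001]
contact_force: [0.9, -0.4, 0.1]
opening: 0.0597
grasp_force: 0.0
```

Emit:
jog_arm([
  [-1, -0.6, 0, 0, 0, 0, 60],
  [-1, -0.6, 0, 0, 0, 0, 60],
  [-1, -0.6, 0, 0, 0, 0, 60],
  [-0.2, -0.2, 0, 0, 0, 0, 60],
  [0, 0, 0, 0, 0, 0, 60],
])

```text
t: 1.98
position: [0.5254, 0.2738, 0.2078]
eef_rot: [-0.001, 1.0, -0.0, -0.001]
contact_force: [0.0, -0.6, 0.4]
opening: 0.0601
grasp_force: 0.0
```

```bash
cat >> h.py <<'E'
def wrist(name):
    from cell import monitor, imaging
    s=monitor.state();d=imaging.get_image("wrist");cv2.imwrite(f"pics/{name}.png",d["img"])
    P=cloud(d)@R.from_quat(s["eef_rot"]).as_matrix().T+np.array(s["position"])
    P[d["range_z"]==0]=np.nan
    np.save(f"pics/{name}.npy",P);print("tcp",np.round(s["position"],4),np.round(s["eef_rot"],4),"he",np.round(d["hand_eye"][:3,3],3));return P,s,d
E
python3 - <<'E'
from h import *
P,s,d=wrist("w1")
q=P.reshape(-1,3);m=(q[:,2]>.026)&(q[:,2]<.037)&(np.hypot(q[:,0]-.528,q[:,1]-.271)<.03);q=q[m]
print(m.sum(),q.mean(0),q.min(0),q.max(0),fitc(q[:,:2]))
E
```

```text
tcp [0.5254 0.2738 0.2078] [-8.e-04  1.e+00 -0.e+00 -8.e-04] he [ 0.082  0.001 -0.126]
462 [0.52610457 0.27394552 0.03196949] [0.51210879 0.25991441 0.02612183] [0.54229994 0.28835414 0.03477922] (array([0.52637668, 0.27397331]), np.float64(0.012636977199872997))
```

Emit:
jog_arm([
  [-0.05, 0, 1, 0, 0, 0, 60],
  [0, 0, 1, 0, 0, 0, 60],
  [0, 0, 1, 0, 0, 0, 60],
  [0, 0, 1, 0, 0, 0, 60],
  [0, 0, 1, 0, 0, 0, 60],
])

```text
t: 2.65
position: [0.526, 0.2749, 0.0826]
eef_rot: [-0.002, 1.0, 0.0, -0.0]
contact_force: [0.3, -0.7, 0.1]
opening: 0.0602
grasp_force: 0.0
```

Emit:
jog_arm([
  [0, 0, 1, 0, 0, 0, 50],
  [0, 0, 0.8, 0, 0, 0, 45],
  [0, 0, 0, 0, 0, 0, 45],
  [0, 0, 0, 0, 0, 0, 45],
])

```text
t: 3.15
position: [0.5278, 0.2745, 0.0391]
eef_rot: [-0.001, 1.0, 0.0, 0.001]
contact_force: [-0.1, -0.3, 0.1]
opening: 0.0446
grasp_force: 0.0
```

Emit:
jog_arm([
  [0, 0, 0, 0, 0, 0, 20],
  [0, 0, 0, 0, 0, 0, 20],
  [0, 0, 0, 0, 0, 0, 20],
  [0, 0, 0, 0, 0, 0, 20],
])

```text
t: 3.65
position: [0.5288, 0.2745, 0.0402]
eef_rot: [-0.001, 1.0, 0.001, 0.002]
contact_force: [-0.3, 0.4, 6.8]
opening: 0.0265
grasp_force: 59.3
```

Emit:
jog_arm([
  [0, 0, -0.6, 0, 0, 0, 20],
  [0, 0, -1, 0, 0, 0, 20],
  [0, 0, -1, 0, 0, 0, 20],
  [0, 0, -1, 0, 0, 0, 20],
  [0, 0, -1, 0, 0, 0, 20],
])

```text
t: 4.28
position: [0.5269, 0.2738, 0.1545]
eef_rot: [-0.001, 1.0, -0.0, -0.0]
contact_force: [-0.9, -0.2, 0.2]
opening: 0.0271
grasp_force: 59.1
```

Emit:
jog_arm([
  [0, -0.6, -1, 0, 0, 0, 20],
  [0, -1, -1, 0, 0, 0, 20],
  [0, -1, -0.4, 0, 0, 0, 20],
  [0, -1, 0, 0, 0, 0, 20],
  [0, -1, 0, 0, 0, 0, 20],
])

```text
t: 4.9
position: [0.5272, 0.1581, 0.2141]
eef_rot: [-0.001, 1.0, -0.0, 0.0]
contact_force: [-0.7, -0.5, -1.0]
opening: 0.0267
grasp_force: 59.1
```

Emit:
jog_arm([
  [0.2, -1, 0, 0, 0, 0, 20],
  [0, -0.4, 0, 0, 0, 0, 20],
  [0, 0, 0, 0, 0, 0, 20],
  [0, 0, 0, 0, 0, 0, 20],
])

```text
t: 5.4
position: [0.5227, 0.1246, 0.2134]
eef_rot: [-0.001, 1.0, 0.0, 0.0]
contact_force: [0.0, -0.1, -1.1]
opening: 0.0271
grasp_force: 59.1
```

Run:
```python
from h import *
P,s,d=wrist("w2")
q=P.reshape(-1,3);m=(q[:,2]>.116)&(q[:,2]<.128)&(np.hypot(q[:,0]-.52,q[:,1]-.067)<.04);q=q[m]
print(m.sum(),q.mean(0),q.min(0),q.max(0))
```

```text
tcp [0.5227 0.1246 0.2134] [-1.4e-03  1.0e+00  3.0e-04  1.0e-04] he [ 0.082  0.001 -0.126]
2784 [0.51842793 0.06882256 0.12333315] [0.49331499 0.04315048 0.11600159] [0.54506454 0.09484863 0.12745395]
```

View pics/w2.png

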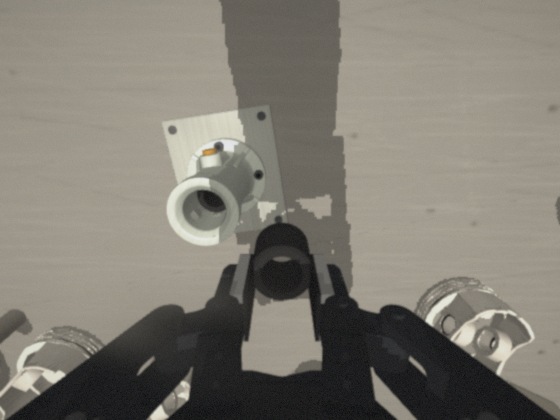

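The picture shows the housing rim at about (204,211), fully in view. The bush is gripped upright at about (282,265).

Run:
```python
from h import *
P=np.load("pics/w2.npy");q=P.reshape(-1,3)
a=q[(abs(q[:,2]-.124)<.003)&(np.hypot(q[:,0]-.519,q[:,1]-.069)<.035)]
h=a[:,:2][cv2.convexHull(a[:,:2].astype(np.float32),returnPoints=False).ravel()]
print("rim",len(a),fitc(h),cv2.minEnclosingCircle(a[:,:2].astype(np.float32)))
B=P[225:300,252:314].reshape(-1,3);B=B[(B[:,2]>.15)]
print(np.histogram(B[:,2],12))
t=B[B[:,2]>np.nanpercentile(B[:,2],99)-.006]
print("B",B.min(0),B.max(0))
for lo in np.arange(.16,.215,.006):
    c=B[(B[:,2]>=lo)&(B[:,2]<lo+.006)]
    if len(c)>10: print(round(lo,3),len(c),c.min(0).round(4),c.max(0).round(4))
```

```text
rim 2349 (array([0.51923807, 0.0688865 ]), np.float64(0.025880544902270524)) ((0.5191378593444824, 0.06842588633298874), 0.026492087170481682)
(array([  99,  219,  271,  311,  340,  343,  416, 1471,  340,   68,   44,
         27]), array([0.1731577 , 0.17731714, 0.18147658, 0.18563601, 0.18979545,
       0.19395489, 0.19811433, 0.20227376, 0.2064332 , 0.21059264,
       0.21475208, 0.21891151, 0.22307095]))
B [0.50545086 0.11065933 0.1731577 ] [0.53622315 0.1402235  0.22307095]
0.172 128 [0.5069 0.1109 0.1732] [0.5317 0.1393 0.178 ]
0.178 355 [0.5058 0.1107 0.178 ] [0.5319 0.1396 0.184 ]
0.184 432 [0.5059 0.1107 0.184 ] [0.5321 0.1397 0.19  ]
0.19 484 [0.5058 0.111  0.19  ] [0.5319 0.1393 0.196 ]
0.196 569 [0.5059 0.1115 0.196 ] [0.5329 0.1402 0.202 ]
0.202 1787 [0.5055 0.111  0.202 ] [0.5362 0.1399 0.2079]
0.208 113 [0.5116 0.1115 0.2081] [0.5317 0.1396 0.214 ]
0.214 60 [0.5114 0.1117 0.214 ] [0.5286 0.139  0.2197]
```

Emit:
jog_arm([
  [0.06, -1, 0, 0, 0, 0, 20],
  [0, -1, 0, 0, 0, 0, 20],
  [0, -0.26, 0.6, 0, 0, 0, 20],
  [0, 0, 0.8, 0, 0, 0, 20],
  [0, 0, 0, 0, 0, 0, 20],
])

```text
t: 6.08
position: [0.5191, 0.0682, 0.1753]
eef_rot: [-0.001, 1.0, 0.0, -0.003]
contact_force: [0.1, 0.6, 0.6]
opening: 0.0269
grasp_force: 59.2
```

Emit:
jog_arm([
  [0, 0, 0.4, 0, 0, 0, 20],
  [0, 0, 0.3, 0, 0, 0, 20],
  [0, 0, 0, 0, 0, 0, 20],
])

```text
t: 6.45
position: [0.5207, 0.0676, 0.1601]
eef_rot: [-0.001, 1.0, 0.0, -0.001]
contact_force: [0.3, -0.2, -0.3]
opening: 0.0269
grasp_force: 59.2
```

Run:
```python
from h import *
P,s,d=wrist("w3");print(np.round(s["contact_force"],2))
q=P.reshape(-1,3)
a=q[(abs(q[:,2]-.124)<.003)&(np.hypot(q[:,0]-.519,q[:,1]-.069)<.03)]
h=a[:,:2][cv2.convexHull(a[:,:2].astype(np.float32),returnPoints=False).ravel()];print("rim",len(a),circ_r(h,.026))
B=P[225:300,252:314].reshape(-1,3);z=s["position"][2]
c=B[abs(B[:,2]-z+.008)<.004]
print(c.min(0),c.max(0))
```

```text
tcp [0.5207 0.0676 0.1601] [-1.3e-03  1.0e+00  0.0e+00 -7.0e-04] he [ 0.082  0.001 -0.126]
[ 0.31 -0.23 -0.29]
rim 2390 (array([0.51879209, 0.06867341]), np.float64(0.0042406176925433425))
[0.50365968 0.05397239 0.14807976] [0.53361803 0.08315086 0.15602865]
```

Emit:
jog_arm([
  [0, 0, 0.2, 0, 0, 0, 20],
  [0, 0, 0.2, 0, 0, 0, 20],
  [0, 0, 0, 0, 0, 0, 20],
])

```text
t: 6.88
position: [0.5211, 0.0675, 0.1505]
eef_rot: [-0.001, 1.0, 0.0, -0.0]
contact_force: [-0.5, 0.0, 0.1]
opening: 0.0267
grasp_force: 59.3
```

Emit:
jog_arm([
  [0, 0, 0.1, 0, 0, 0, 20],
  [0, 0, 0.1, 0, 0, 0, 20],
  [0, 0, 0, 0, 0, 0, 20],
])

```text
t: 7.25
position: [0.521, 0.0675, 0.1454]
eef_rot: [-0.001, 1.0, 0.0, -0.0]
contact_force: [0.8, -0.2, -0.9]
opening: 0.0271
grasp_force: 59.3
```

Emit:
jog_arm([
  [0, 0, 0.05, 0, 0, 0, 20],
  [0, 0, 0, 0, 0, 0, 20],
  [0, 0, 0, 0, 0, 0, 50],
  [0, 0, 0, 0, 0, 0, 50],
  [0, 0, 0, 0, 0, 0, 50],
])

```text
t: 7.88
position: [0.5215, 0.0673, 0.1447]
eef_rot: [-0.001, 1.0, -0.0, 0.0]
contact_force: [-0.7, 0.2, -0.6]
opening: 0.0501
grasp_force: 0.0
```

Emit:
jog_arm([
  [0, 0, -0.6, 0, 0, 0, 55],
  [0, 0, -1, 0, 0, 0, 55],
  [0, 0, -1, 0, 0, 0, 55],
  [0, -1, -1, 0, 0, 0, 55],
  [0, 0, 0, 0, 0, 0, 55],
])

```text
t: 8.5
position: [0.5236, 0.0415, 0.2385]
eef_rot: [-0.0, 1.0, -0.0, 0.004]
contact_force: [-0.2, 0.7, 0.4]
opening: 0.0549
grasp_force: 0.0
```

Run:
```python
from h import *
P,s,d=wrist("w4")
q=P.reshape(-1,3)
a=q[(abs(q[:,2]-.124)<.003)&(np.hypot(q[:,0]-.519,q[:,1]-.069)<.03)]
h=a[:,:2][cv2.convexHull(a[:,:2].astype(np.float32),returnPoints=False).ravel()];print("rim",len(a),circ_r(h,.026),fitc(h))
c=q[(q[:,2]>.130)&(np.hypot(q[:,0]-.519,q[:,1]-.069)<.022)]
print("bush",len(c),c.mean(0),c.min(0),c.max(0),np.percentile(c[:,2],[20,50,80]))
h=c[:,:2][cv2.convexHull(c[:,:2].astype(np.float32),returnPoints=False).ravel()];print(fitc(h))
t=c[c[:,2]>.1325];print("plane",np.linalg.lstsq(np.c_[t[:,:2]-t[:,:2].mean(0),np.ones(len(t))],t[:,2],rcond=None)[0])
```

```text
tcp [0.5236 0.0415 0.2385] [-3.0e-04  1.0e+00 -3.0e-04  3.6e-03] he [ 0.082  0.001 -0.126]
rim 1923 (array([0.51914125, 0.06863474]), np.float64(0.00023300459741041888)) (array([0.51909492, 0.06859942]), np.float64(0.025816108496497677))
bush 12033 [0.51287124 0.0686933  0.27628668] [0.5027028  0.04764373 0.13002921] [0.53518986 0.09095734 0.31713138] [0.25888198 0.28381556 0.30576067]
(array([0.51620182, 0.07003647]), np.float64(0.02086258946704597))
plane [-2.74527612 -0.31730385  0.2770989 ]
```

Emit:
jog_arm([
  [0.2, -1, 0, 0, 0, 0, 55],
  [0.2, -1, 0, 0, 0, 0, 55],
  [0.2, -1, 0, 0, 0, 0, 55],
  [0.2, -1, 0, 0, 0, 0, 55],
  [0.2, -1, 0, 0, 0, 0, 55],
])

```text
t: 9.18
position: [0.4956, -0.0824, 0.2332]
eef_rot: [-0.001, 1.0, 0.001, -0.001]
contact_force: [-0.4, -0.1, 0.1]
opening: 0.0553
grasp_force: 0.0
```

Emit:
jog_arm([
  [0.2, -1, 0, 0, 0, 0, 55],
  [0.2, -1, 0, 0, 0, 0, 55],
  [0.2, -1, 0, 0, 0, 0, 55],
  [0.2, -1, 0, 0, 0, 0, 55],
  [0, -1, 0, 0, 0, 0, 55],
])

```text
t: 9.8
position: [0.4761, -0.2072, 0.2331]
eef_rot: [-0.001, 1.0, 0.001, -0.001]
contact_force: [-0.1, -0.1, 1.1]
opening: 0.0554
grasp_force: 0.0
```

Emit:
jog_arm([
  [0, -1, 0, 0, 0, 0, 55],
  [0, -1, 0, 0, 0, 0, 55],
  [0, -1, 0, 0, 0, 0, 55],
  [0, 0, 0, 0, 0, 0, 55],
  [0, 0, 0, 0, 0, 0, 55],
])

```text
t: 10.42
position: [0.4769, -0.282, 0.234]
eef_rot: [-0.001, 1.0, 0.001, -0.0]
contact_force: [0.0, 0.3, 0.4]
opening: 0.0556
grasp_force: 0.0
```

Run:
```python
from h import *
q=np.load("pics/w4.npy").reshape(-1,3)
c=q[(q[:,2]>.130)&(q[:,2]<.15)&(np.hypot(q[:,0]-.519,q[:,1]-.069)<.022)]
t=c[c[:,2]>.1325];print("bush",len(t),t.min(0),t.max(0),np.median(t[:,2]))
print("plane",np.linalg.lstsq(np.c_[t[:,:2]-t[:,:2].mean(0),np.ones(len(t))],t[:,2],rcond=None)[0])
P,s,d=wrist("w5")
q=P.reshape(-1,3)
for lo,hi in((.152,.164),(.14,.15),(.125,.135),(.105,.115)):
    c=q[(q[:,2]>lo)&(q[:,2]<hi)&(np.hypot(q[:,0]-.477,q[:,1]+.332)<.035)]
    if len(c)>20:
        h=c[:,:2][cv2.convexHull(c[:,:2].astype(np.float32),returnPoints=False).ravel()];print(lo,len(c),c.min(0),c.max(0),fitc(h))
```

```text
bush 690 [0.50452419 0.05364567 0.13256225] [0.53437633 0.0832628  0.13749989] 0.13520819244247106
plane [-0.01885229  0.00661189  0.13511285]
tcp [ 0.4769 -0.282   0.234 ] [-1.1e-03  1.0e+00  7.0e-04 -4.0e-04] he [ 0.082  0.001 -0.126]
0.152 1416 [ 0.46699312 -0.34619484  0.15201918] [ 0.49581357 -0.31634559  0.16124676] (array([ 0.48164859, -0.33115953]), np.float64(0.014825552615747183))
0.14 230 [ 0.46670487 -0.34205838  0.14000254] [ 0.48879857 -0.31608507  0.14999948] (array([ 0.48163494, -0.33104363]), np.float64(0.014856497389612155))
0.125 164 [ 0.4668331  -0.34222974  0.1250048 ] [ 0.48671867 -0.31630087  0.13491849] (array([ 0.4817267 , -0.33113732]), np.float64(0.014874253065332684))
0.105 127 [ 0.4670328  -0.34246288  0.10500702] [ 0.48703343 -0.31625747  0.11472188] (array([ 0.48174895, -0.33108572]), np.float64(0.014831202395955265))
```

View pics/w5.png

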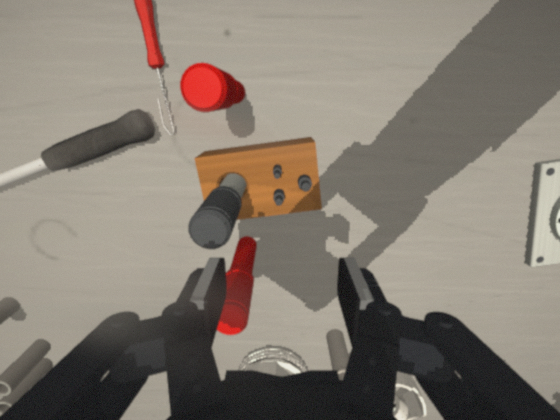

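The bush stands upright in the mouth with its top at z=0.135. The wrist view shows the black driver handle at (212,222), with the red decoys clear of it.

Emit:
jog_arm([
  [-0.19, -1, 0, 0, 0, 0, 55],
  [0, -0.96, 0, 0, 0, 0, 55],
  [0, 0, 0, 0, 0, 0, 55],
])

```text
t: 10.85
position: [0.4819, -0.3329, 0.2347]
eef_rot: [-0.0, 1.0, -0.0, 0.0]
contact_force: [0.5, -0.4, 0.5]
opening: 0.0546
grasp_force: 0.0
```

Emit:
jog_arm([
  [0, 0, 1, 0, 0, 0, 55],
  [0, 0, 1, 0, 0, 0, 55],
  [0, 0, 1, 0, 0, 0, 55],
  [0, 0, 1, 0, 0, 0, 55],
  [0, 0, 0.16, 0, 0, 0, 55],
])

```text
t: 11.48
position: [0.4804, -0.3298, 0.1282]
eef_rot: [-0.001, 1.0, 0.002, -0.002]
contact_force: [0.7, 0.0, -0.5]
opening: 0.0552
grasp_force: 0.0
```

Emit:
jog_arm([
  [0, 0, 0, 0, 0, 0, 40],
  [0, 0, 0, 0, 0, 0, 15],
  [0, 0, 0, 0, 0, 0, 15],
  [0, 0, 0, 0, 0, 0, 15],
  [0, 0, 0, 0, 0, 0, 15],
])

```text
t: 12.1
position: [0.4828, -0.3322, 0.1321]
eef_rot: [-0.001, 1.0, -0.001, 0.001]
contact_force: [0.7, 1.7, 4.9]
opening: 0.029
grasp_force: 59.9
```

Emit:
jog_arm([
  [0, 0, -0.5, 0, 0, 0, 15],
  [0, 0, -1, 0, 0, 0, 15],
  [0, 0, -1, 0, 0, 0, 15],
  [0, 0, -1, 0, 0, 0, 15],
  [0, 0, -1, 0, 0, 0, 15],
])

```text
t: 12.72
position: [0.4808, -0.3309, 0.2423]
eef_rot: [-0.001, 1.0, 0.001, -0.001]
contact_force: [0.1, -0.8, -4.3]
opening: 0.0287
grasp_force: 60.1
```

Emit:
jog_arm([
  [0, 0, -1, 0, 0, 0, 15],
  [0, 0, -0.7, 0, 0, 0, 15],
  [0, 0, 0, 0, 0, 0, 15],
  [0, 0, 0, 0, 0, 0, 15],
])

```text
t: 13.22
position: [0.4812, -0.3311, 0.284]
eef_rot: [-0.001, 1.0, 0.001, -0.001]
contact_force: [0.5, 0.5, -4.9]
opening: 0.029
grasp_force: 60.3
```

```bash
cat >> h.py <<'E'
def drv(P,s,lo=200):
    # handle: points near tool axis; top face & bands
    p=np.array(s["position"]);q=P.reshape(-1,3)
    q=q[np.hypot(q[:,0]-p[0],q[:,1]-p[1])<.024]
    for a,b in((.02,.037),(-.01,.0),(-.028,-.02),(-.06,-.05),(-.09,-.08),(-.11,-.10)):
        c=q[(q[:,2]-p[2]>a)&(q[:,2]-p[2]<b)]
        if len(c)>20:
            h=c[:,:2][cv2.convexHull(c[:,:2].astype(np.float32),returnPoints=False).ravel()];f=fitc(h)
            print(a,len(c),np.round(f[0],4),round(f[1],4),"min",c.min(0).round(4),"max",c.max(0).round(4))
E
python3 - <<'E'
from h import *
P,s,d=wrist("w6");print(s["contact_force"],s["wrist_torque"]);drv(P,s)
E
```

```text
tcp [ 0.4812 -0.3311  0.284 ] [-1.2e-03  1.0e+00  9.0e-04 -1.1e-03] he [ 0.082  0.001 -0.126]
[ 0.49865448  0.52217625 -4.89651334] [ 0.01109864 -0.04094329  0.00504315]
0.02 5761 [ 0.48   -0.3311] 0.0203 min [ 0.465  -0.3524  0.304 ] max [ 0.4939 -0.3096  0.3209]
-0.01 966 [ 0.489  -0.3308] 0.0253 min [ 0.4651 -0.3544  0.274 ] max [ 0.4763 -0.308   0.2839]
-0.028 320 [ 0.4798 -0.3305] 0.0148 min [ 0.465  -0.3452  0.256 ] max [ 0.4775 -0.316   0.2639]
-0.06 200 [ 0.4798 -0.3304] 0.0118 min [ 0.4678 -0.3421  0.224 ] max [ 0.4778 -0.319   0.234 ]
-0.09 142 [ 0.4798 -0.3304] 0.0119 min [ 0.468  -0.3422  0.194 ] max [ 0.4785 -0.3188  0.2039]
-0.11 112 [ 0.4799 -0.3303] 0.0119 min [ 0.4681 -0.3422  0.1741] max [ 0.4786 -0.3186  0.1839]
```

View pics/w6.png

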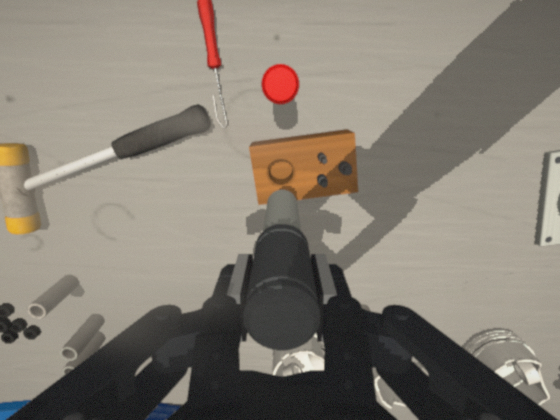

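The driver hangs upright in the jaws. The empty hole shows at (280,171).

Run:
```python
from h import *
P=np.load("pics/w6.npy");im=cv2.imread("pics/w6.png")
# hole: points below block top around pixel; block-top points surrounding
W=P[150:195,255:310].reshape(-1,3)
lo=W[(W[:,2]<.040)&(W[:,2]>0)];print(len(lo),lo.min(0),lo.max(0))
print(P[171,280],P[171,262],P[158,280])
np.set_printoptions(linewidth=250);print((P[156:188:2,262:300:2,2]*1000).round().astype(int))
```

```text
456 [ 4.73889232e-01 -3.65454297e-01  8.09150923e-05] [ 0.52077369 -0.31715664  0.03991966]
[ 0.48682307 -0.33223886  0.01354392] [ 0.48002167 -0.35304391  0.04498192] [ 0.46434758 -0.33216877  0.04740099]
[[                  46                   46                   46                   46                   47                   46                   46                   46                   47                   46                   46
                    45                   47                   46                   46                   46                   45                   46                   45]
 [                  45                   45                   46                   47                   47                   45                   47                   47                   45                   47                   46
                    46                   45                   46                   45                   45                   46                   46                   46]
 [                  46                   46                   45                   47 
[... 4930 characters left out ...]
3                   42                   41                   40
                    43                   43                   45                   47                   46                   46                   47                   45]
 [                  44                   46                   45                   45                   46                   46                   45                   45                   44                   45                   46
                    46                   44                   45                   45                   46                   46                   45                   44]]<stdin>:7: RuntimeWarning: invalid value encountered in cast
```

Emit:
jog_arm([
  [-0.1, 1, 0, 0, 0, 0, 15],
  [-0.1, 1, 0, 0, 0, 0, 15],
  [-0.1, 1, 0, 0, 0, 0, 15],
  [-0.1, 1, 0, 0, 0, 0, 15],
  [-0.1, 1, 0, 0, 0, 0, 15],
])

```text
t: 13.9
position: [0.4936, -0.2044, 0.2844]
eef_rot: [-0.001, 1.0, 0.001, -0.001]
contact_force: [0.1, 0.3, -4.6]
opening: 0.0289
grasp_force: 60.2
```

Emit:
jog_arm([
  [-0.1, 1, 0, 0, 0, 0, 15],
  [-0.1, 1, 0, 0, 0, 0, 15],
  [-0.1, 1, 0, 0, 0, 0, 15],
  [-0.1, 1, 0, 0, 0, 0, 15],
  [-0.1, 1, 0, 0, 0, 0, 15],
])

```text
t: 14.52
position: [0.5055, -0.0795, 0.2845]
eef_rot: [-0.002, 1.0, 0.001, -0.001]
contact_force: [0.1, 0.5, -4.5]
opening: 0.0292
grasp_force: 60.2
```

Emit:
jog_arm([
  [-0.1, 1, 0, 0, 0, 0, 15],
  [-0.1, 1, 0, 0, 0, 0, 15],
  [-0.1, 1, 0, 0, 0, 0, 15],
  [-0.1, 1, 0, 0, 0, 0, 15],
  [-0.1, 1, 0, 0, 0, 0, 15],
])

```text
t: 15.15
position: [0.5174, 0.0452, 0.2845]
eef_rot: [-0.001, 1.0, 0.0, -0.001]
contact_force: [0.2, 0.2, -4.3]
opening: 0.0285
grasp_force: 60.2
```

Emit:
jog_arm([
  [-0.09, 0.9, 0, 0, 0, 0, 15],
  [0, 0, 0, 0, 0, 0, 15],
  [0, 0, 0, 0, 0, 0, 15],
])

```text
t: 15.52
position: [0.52, 0.066, 0.2849]
eef_rot: [-0.002, 1.0, -0.0, -0.001]
contact_force: [0.4, -0.0, -4.7]
opening: 0.0288
grasp_force: 60.5
```

Run:
```python
from h import *
P,s,d=wrist("w7");drv(P,s);print(s["contact_force"])
q=P.reshape(-1,3)
a=q[(abs(q[:,2]-.124)<.003)&(np.hypot(q[:,0]-.519,q[:,1]-.069)<.03)]
h=a[:,:2][cv2.convexHull(a[:,:2].astype(np.float32),returnPoints=False).ravel()];print("rim",len(a),circ_r(h,.026),fitc(h))
t=q[(q[:,2]>.130)&(q[:,2]<.139)&(np.hypot(q[:,0]-.519,q[:,1]-.069)<.022)];print("bush",len(t),t.min(0),t.max(0))
```

```text
tcp [0.52   0.066  0.2849] [-1.5e-03  1.0e+00 -3.0e-04 -7.0e-04] he [ 0.082  0.001 -0.126]
0.02 5740 [0.5169 0.0663] 0.0212 min [0.5039 0.0447 0.3049] max [0.5322 0.0873 0.3219]
-0.01 972 [0.5296 0.0662] 0.0267 min [0.5037 0.0429 0.2749] max [0.5155 0.0892 0.2849]
-0.028 319 [0.5186 0.0666] 0.0148 min [0.5038 0.0522 0.2569] max [0.5153 0.081  0.2649]
-0.06 204 [0.5186 0.0666] 0.0118 min [0.5069 0.0549 0.2249] max [0.5168 0.0781 0.2348]
-0.09 139 [0.5187 0.0666] 0.0118 min [0.5069 0.0549 0.1949] max [0.5168 0.0781 0.2048]
-0.11 111 [0.5187 0.0666] 0.0119 min [0.5069 0.0552 0.175 ] max [0.5161 0.0782 0.1849]
[ 0.42559656 -0.02520528 -4.73604186]
rim 1100 (array([0.51924116, 0.06867731]), np.float64(0.00029434853073587636)) (array([0.5190402 , 0.06867452]), np.float64(0.0257198275393877))
bush 333 [0.50491288 0.05415243 0.13006878] [0.52804165 0.08308142 0.13747025]
```

Emit:
jog_arm([
  [-0.02, 0.08, 0, 0, 0, 0, 15],
  [0, 0, 0.6, 0, 0, 0, 15],
  [0, 0, 0.3, 0, 0, 0, 15],
  [0, 0, 0.1, 0, 0, 0, 15],
  [0, 0, 0.1, 0, 0, 0, 15],
])

```text
t: 16.2
position: [0.5213, 0.0679, 0.2578]
eef_rot: [-0.001, 1.0, 0.0, -0.0]
contact_force: [0.2, 1.0, -3.5]
opening: 0.0284
grasp_force: 60.5
```

Emit:
jog_arm([
  [0, 0, 0.1, 0, 0, 0, 15],
  [0, 0, 0.1, 0, 0, 0, 15],
])

```text
t: 16.45
position: [0.5214, 0.068, 0.2534]
eef_rot: [-0.001, 1.0, -0.0, 0.0]
contact_force: [-1.0, -0.3, -0.9]
opening: 0.0287
grasp_force: 60.7
```

Emit:
jog_arm([
  [0, 0, 0.1, 0, 0, 0, 15],
  [0, 0, 0.1, 0, 0, 0, 15],
])

```text
t: 16.7
position: [0.5218, 0.068, 0.249]
eef_rot: [-0.001, 1.0, -0.0, 0.001]
contact_force: [-0.9, -0.1, -1.5]
opening: 0.0291
grasp_force: 61.0
```

Emit:
jog_arm([
  [0, 0, 0.1, 0, 0, 0, 15],
  [0, 0, 0.1, 0, 0, 0, 15],
  [0, 0, 0.1, 0, 0, 0, 15],
])

```text
t: 17.08
position: [0.5214, 0.068, 0.2404]
eef_rot: [-0.001, 1.0, 0.0, 0.0]
contact_force: [-0.4, 0.9, -0.2]
opening: 0.0283
grasp_force: 61.0
```

Emit:
jog_arm([
  [0, 0, 0.1, 0, 0, 0, 15],
  [0, 0, 0.08, 0, 0, 0, 15],
])

```text
t: 17.32
position: [0.5213, 0.068, 0.2359]
eef_rot: [-0.001, 1.0, 0.0, 0.0]
contact_force: [-0.6, 0.3, -0.3]
opening: 0.029
grasp_force: 61.0
```

Emit:
jog_arm([
  [0, 0, 0.08, 0, 0, 0, 15],
  [0, 0, 0.08, 0, 0, 0, 15],
])

```text
t: 17.58
position: [0.5215, 0.068, 0.2324]
eef_rot: [-0.001, 1.0, -0.0, 0.0]
contact_force: [-0.7, -0.5, 4.8]
opening: 0.0289
grasp_force: 61.0
```

Emit:
jog_arm([
  [0, 0, 0.08, 0, 0, 0, 15],
  [0, 0, 0.08, 0, 0, 0, 15],
])

```text
t: 17.82
position: [0.5216, 0.068, 0.2287]
eef_rot: [-0.001, 1.0, -0.0, 0.001]
contact_force: [-1.4, 0.4, 3.1]
opening: 0.0287
grasp_force: 61.0
```

Emit:
jog_arm([
  [0, 0, 0.04, 0, 0, 0, 15],
  [0, 0, 0.04, 0, 0, 0, 15],
])

```text
t: 18.08
position: [0.5215, 0.0679, 0.2263]
eef_rot: [-0.001, 1.0, -0.0, 0.0]
contact_force: [-0.7, 0.5, 4.0]
opening: 0.0289
grasp_force: 61.0
```

Emit:
jog_arm([
  [0, 0, 0.04, 0, 0, 0, 15],
  [0, 0, 0.03, 0, 0, 0, 15],
])

```text
t: 18.32
position: [0.5214, 0.068, 0.2244]
eef_rot: [-0.001, 1.0, -0.0, 0.0]
contact_force: [-0.8, 0.5, 4.3]
opening: 0.0287
grasp_force: 61.0
```

Emit:
jog_arm([
  [0, 0, 0.03, 0, 0, 0, 15],
  [0, 0, 0.03, 0, 0, 0, 15],
])

```text
t: 18.58
position: [0.5218, 0.068, 0.224]
eef_rot: [-0.001, 1.0, 0.0, 0.001]
contact_force: [-1.9, -0.3, 9.5]
opening: 0.0288
grasp_force: 61.4
```

Emit:
jog_arm([
  [0, 0, 0.03, 0, 0, 0, 15],
  [0, 0, 0, 0, 0, 0, 15],
])

```text
t: 18.82
position: [0.5219, 0.068, 0.2239]
eef_rot: [-0.001, 1.0, 0.0, 0.001]
contact_force: [-1.8, 0.5, 10.3]
opening: 0.0286
grasp_force: 61.6
```

Emit:
jog_arm([
  [0, 0, 0.04, 0, 0, 0, 15],
  [0, 0, 0.03, 0, 0, 0, 15],
])

```text
t: 19.08
position: [0.5225, 0.068, 0.2237]
eef_rot: [-0.001, 1.0, -0.0, 0.001]
contact_force: [-5.0, -0.4, 16.1]
opening: 0.0289
grasp_force: 62.1
```

Emit:
jog_arm([
  [0, 0, 0.02, 0, 0, 0, 15],
  [0, 0, 0, 0, 0, 0, 15],
  [0, 0, 0, 0, 0, 0, 15],
])

```text
t: 19.45
position: [0.5225, 0.068, 0.2236]
eef_rot: [-0.001, 1.0, -0.0, 0.002]
contact_force: [-4.2, 0.1, 16.6]
opening: 0.0288
grasp_force: 62.2
```

Emit:
jog_arm([
  [0, 0, 0.02, 0, 0, 0, 15],
  [0, 0, 0, 0, 0, 0, 15],
])

```text
t: 19.7
position: [0.5227, 0.068, 0.2236]
eef_rot: [-0.001, 1.0, -0.0, 0.002]
contact_force: [-4.8, 0.6, 18.0]
opening: 0.0288
grasp_force: 62.3
```

Emit:
jog_arm([
  [0, 0, -0.3, 0, 0, 0, 15],
  [0, 0, -0.5, 0, 0, 0, 15],
  [0, 0, -0.8, 0, 0, 0, 15],
  [0, 0, -1, 0, 0, 0, 15],
  [0, -0.6, 0, 0, 0, 0, 15],
])

```text
t: 20.32
position: [0.5224, 0.053, 0.2857]
eef_rot: [-0.002, 1.0, -0.0, 0.002]
contact_force: [1.1, -0.4, -3.7]
opening: 0.0285
grasp_force: 60.7
```

Emit:
jog_arm([
  [0, -1, 0, 0, 0, 0, 15],
  [0, 0, 0, 0, 0, 0, 15],
  [0, 0, 0, 0, 0, 0, 15],
])

```text
t: 20.7
position: [0.5205, 0.0276, 0.2826]
eef_rot: [-0.001, 1.0, 0.0, -0.001]
contact_force: [-0.3, -0.2, -5.5]
opening: 0.0288
grasp_force: 60.7
```

Run:
```python
from h import *
P,s,d=wrist("w8");drv(P,s);print(s["contact_force"])
q=P.reshape(-1,3)
t=q[(q[:,2]<.122)&(q[:,2]>.03)&(np.hypot(q[:,0]-.5192,q[:,1]-.0687)<.0155)];print(np.histogram(t[:,2],15))
# hole centre from w6
W=np.load("pics/w6.npy")[145:200,250:315].reshape(-1,3)
h=W[(W[:,2]<.017)&(W[:,2]>.010)];h=h[np.hypot(h[:,0]-.483,h[:,1]+.332)<.02];print("floor",len(h),h.min(0),h.max(0))
w=W[(W[:,2]<.035)&(W[:,2]>.019)&(np.hypot(W[:,0]-.483,W[:,1]+.332)<.02)];print("wall",len(w),circ_r(w[:,:2],.0145),fitc(w[:,:2]))
```

```text
tcp [0.5205 0.0276 0.2826] [-7.0e-04  1.0e+00  3.0e-04 -1.4e-03] he [ 0.082  0.001 -0.126]
0.02 5752 [0.5185 0.028 ] 0.02 min [0.5044 0.0062 0.3026] max [0.533  0.0491 0.3196]
-0.01 968 [0.5287 0.0278] 0.026 min [0.5043 0.0045 0.2726] max [0.5161 0.0507 0.2826]
-0.028 316 [0.5191 0.0282] 0.0148 min [0.5041 0.0136 0.2547] max [0.5167 0.0428 0.2626]
-0.06 205 [0.519  0.0282] 0.0117 min [0.5072 0.0167 0.2227] max [0.5164 0.0398 0.2326]
-0.09 145 [0.5191 0.0282] 0.0119 min [0.5073 0.0165 0.1927] max [0.5173 0.04   0.2026]
-0.11 108 [0.5191 0.0283] 0.0118 min [0.5072 0.017  0.1727] max [0.5168 0.0399 0.1825]
[-0.26275882 -0.21610806 -5.48847492]
(array([ 25,  15,  17,  17,  22,  24,  26,  30,  31,  32,  32,  64, 306,
         4,   5]), array([0.04015626, 0.04550201, 0.05084777, 0.05619352, 0.06153927,
       0.06688502, 0.07223077, 0.07757652, 0.08292227, 0.08826802,
       0.09361377, 0.09895952, 0.10430527, 0.10965102, 0.11499677,
       0.12034252]))
floor 331 [ 0.47388923 -0.3448781   0.01116236] [ 0.49665275 -0.31715664  0.01695743]
wall 84 (array([ 0.48218516, -0.33152601]), np.float64(0.00019977621182398596)) (array([ 0.48239474, -0.3315322 ]), np.float64(0.014331763230719809))
```

The bush top sits at z≈0.107 in the bore, bottomed. Now I'll return the driver.

Emit:
jog_arm([
  [0.1, -1, 0, 0, 0, 0, 15],
  [0.1, -1, 0, 0, 0, 0, 15],
  [0.1, -1, 0, 0, 0, 0, 15],
  [0.1, -1, 0, 0, 0, 0, 15],
  [0.1, -1, 0, 0, 0, 0, 15],
])

```text
t: 21.38
position: [0.509, -0.0972, 0.2838]
eef_rot: [-0.002, 1.0, 0.0, -0.0]
contact_force: [0.1, 0.5, -4.8]
opening: 0.0288
grasp_force: 60.9
```

Emit:
jog_arm([
  [0.1, -1, 0, 0, 0, 0, 15],
  [0.1, -1, 0, 0, 0, 0, 15],
  [0.1, -1, 0, 0, 0, 0, 15],
  [0.1, -1, 0, 0, 0, 0, 15],
  [0.1, -1, 0, 0, 0, 0, 15],
])

```text
t: 22.0
position: [0.4969, -0.2223, 0.2838]
eef_rot: [-0.002, 1.0, 0.0, -0.0]
contact_force: [0.8, 1.0, -4.1]
opening: 0.029
grasp_force: 60.9
```

Emit:
jog_arm([
  [0.1, -1, 0, 0, 0, 0, 15],
  [0.1, -1, 0, 0, 0, 0, 15],
  [0.1, -1, 0, 0, 0, 0, 15],
  [0.1, -1, 0, 0, 0, 0, 15],
  [0.07, -0.39, 0, 0, 0, 0, 15],
])

```text
t: 22.62
position: [0.4853, -0.333, 0.284]
eef_rot: [-0.001, 1.0, 0.0, -0.0]
contact_force: [0.5, -0.3, -3.9]
opening: 0.0286
grasp_force: 60.9
```

Emit:
jog_arm([
  [0, 0, 1, 0, 0, 0, 15],
  [0, 0, 1, 0, 0, 0, 15],
  [0, 0, 0.8, 0, 0, 0, 15],
  [0, 0, 0, 0, 0, 0, 15],
  [0, 0, 0, 0, 0, 0, 15],
])

```text
t: 23.25
position: [0.4861, -0.3321, 0.2152]
eef_rot: [-0.001, 1.0, -0.0, 0.001]
contact_force: [0.6, -0.6, -3.2]
opening: 0.0288
grasp_force: 60.9
```

Run:
```python
from h import *
P,s,d=wrist("w9");drv(P,s);print(s["contact_force"])
W=P[:300].reshape(-1,3)
w=W[(W[:,2]<.035)&(W[:,2]>.019)&(np.hypot(W[:,0]-.483,W[:,1]+.332)<.02)];print("wall",len(w));len(w)>20 and print(circ_r(w[:,:2],.0145))
```

```text
tcp [ 0.4861 -0.3321  0.2152] [-1.3e-03  1.0e+00 -5.0e-04  6.0e-04] he [ 0.082  0.001 -0.126]
0.02 5750 [ 0.4828 -0.3324] 0.0204 min [ 0.4698 -0.3535  0.2352] max [ 0.4989 -0.3107  0.2522]
-0.01 970 [ 0.4938 -0.3315] 0.0255 min [ 0.4696 -0.3554  0.2052] max [ 0.4818 -0.3091  0.2152]
-0.028 329 [ 0.4847 -0.3316] 0.0148 min [ 0.47   -0.3462  0.1872] max [ 0.4824 -0.3172  0.1952]
-0.06 204 [ 0.4848 -0.3316] 0.0118 min [ 0.473  -0.3432  0.1553] max [ 0.4822 -0.3202  0.1652]
-0.09 141 [ 0.4849 -0.3316] 0.0119 min [ 0.473  -0.3432  0.1253] max [ 0.4823 -0.3201  0.1352]
-0.11 106 [ 0.4851 -0.3316] 0.0119 min [ 0.4731 -0.343   0.1052] max [ 0.4827 -0.3199  0.1151]
[ 0.55333366 -0.6089144  -3.18546608]
wall 79
(array([ 0.48204807, -0.33137792]), np.float64(0.00016428757485299848))
```

View pics/w9.png

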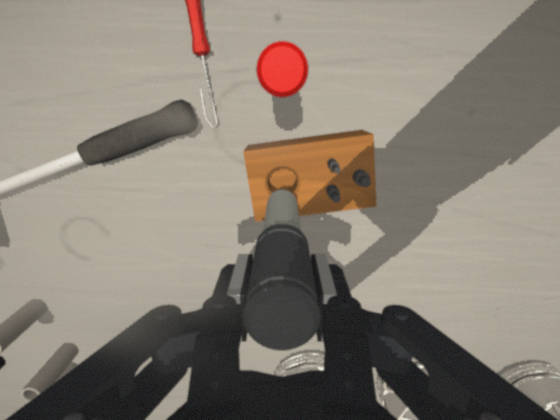

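The hole is at (283,180), and the driver sits 2.8 mm too far in +x. I'll correct that and lower it.

Emit:
jog_arm([
  [0.11, 0, 0, 0, 0, 0, 15],
  [0, 0, 1, 0, 0, 0, 15],
  [0, 0, 0.6, 0, 0, 0, 15],
  [0, 0, 0, 0, 0, 0, 15],
  [0, 0, 0, 0, 0, 0, 15],
])

```text
t: 23.92
position: [0.4831, -0.3322, 0.175]
eef_rot: [-0.001, 1.0, -0.0, 0.0]
contact_force: [0.8, -0.1, -3.7]
opening: 0.0283
grasp_force: 61.0
```

Run:
```python
from h import *
P,s,d=wrist("w10");drv(P,s);print(s["contact_force"])
W=P[:300].reshape(-1,3)
w=W[(W[:,2]<.035)&(W[:,2]>.019)&(np.hypot(W[:,0]-.483,W[:,1]+.332)<.02)];print("wall",len(w));len(w)>20 and print(circ_r(w[:,:2],.0145))
```

```text
tcp [ 0.4831 -0.3322  0.175 ] [-1.2e-03  1.0e+00 -4.0e-04  4.0e-04] he [ 0.082  0.001 -0.126]
0.02 5748 [ 0.4816 -0.3323] 0.0209 min [ 0.467  -0.3534  0.195 ] max [ 0.4956 -0.3108  0.212 ]
-0.01 955 [ 0.4908 -0.3314] 0.0256 min [ 0.4668 -0.3555  0.165 ] max [ 0.4783 -0.3092  0.175 ]
-0.028 321 [ 0.4817 -0.3317] 0.0148 min [ 0.4669 -0.3463  0.1471] max [ 0.4793 -0.3172  0.155 ]
-0.06 200 [ 0.4819 -0.3317] 0.0118 min [ 0.47   -0.3433  0.115 ] max [ 0.4796 -0.3202  0.125 ]
-0.09 141 [ 0.4818 -0.3317] 0.0118 min [ 0.4701 -0.3433  0.085 ] max [ 0.4794 -0.3201  0.0949]
-0.11 112 [ 0.4819 -0.3317] 0.0118 min [ 0.4701 -0.3431  0.0654] max [ 0.4799 -0.32    0.0749]
[ 0.84614283 -0.10280175 -3.74183931]
wall 35
(array([ 0.48189905, -0.33132912]), np.float64(9.582140811434065e-05))
```

Aligned. Lowering into the hole.

Emit:
jog_arm([
  [0, 0, 0.5, 0, 0, 0, 15],
  [0, 0, 0.5, 0, 0, 0, 15],
  [0, 0, 0.4, 0, 0, 0, 15],
  [0, 0, 0.2, 0, 0, 0, 15],
])

```text
t: 24.48
position: [0.482, -0.3313, 0.1327]
eef_rot: [-0.001, 1.0, 0.001, -0.001]
contact_force: [-0.3, 0.1, -4.0]
opening: 0.0289
grasp_force: 61.0
```

Emit:
jog_arm([
  [0, 0, 0.06, 0, 0, 0, 15],
  [0, 0, 0, 0, 0, 0, 15],
])

```text
t: 24.72
position: [0.4829, -0.332, 0.133]
eef_rot: [-0.001, 1.0, -0.0, 0.0]
contact_force: [-0.4, 0.5, -4.6]
opening: 0.0289
grasp_force: 61.0
```

Emit:
jog_arm([
  [0, 0, 0.04, 0, 0, 0, 15],
  [0, 0, 0.03, 0, 0, 0, 15],
  [0, 0, 0, 0, 0, 0, 15],
])

```text
t: 25.1
position: [0.4832, -0.3322, 0.1321]
eef_rot: [-0.001, 1.0, -0.0, 0.0]
contact_force: [-1.2, 1.0, 0.9]
opening: 0.029
grasp_force: 61.4
```

Bottomed (force up 5 N). Releasing and retreating upward.

Emit:
jog_arm([
  [0, 0, 0, 0, 0, 0, 50],
  [0, 0, 0, 0, 0, 0, 55],
  [0, 0, 0, 0, 0, 0, 55],
])

```text
t: 25.48
position: [0.4829, -0.3321, 0.1314]
eef_rot: [-0.001, 1.0, -0.0, 0.0]
contact_force: [0.2, -0.8, 0.5]
opening: 0.055
grasp_force: 0.0
```

Emit:
jog_arm([
  [0, 0, -0.6, 0, 0, 0, 55],
  [0, 0, -1, 0, 0, 0, 55],
  [0, 0, -1, 0, 0, 0, 55],
  [0, 0, -1, 0, 0, 0, 55],
  [0, 0, -1, 0, 0, 0, 55],
])

```text
t: 26.1
position: [0.4829, -0.3321, 0.2483]
eef_rot: [-0.001, 1.0, -0.001, 0.001]
contact_force: [-0.0, 0.1, 0.7]
opening: 0.0551
grasp_force: 0.0
```

Emit:
jog_arm([
  [0, 1, 0, 0, 0, 0, 55],
  [0, 1, 0, 0, 0, 0, 55],
  [0, 0, 0, 0, 0, 0, 55],
  [0, 0, 0, 0, 0, 0, 55],
])

```text
t: 26.6
position: [0.4822, -0.2809, 0.245]
eef_rot: [-0.002, 1.0, 0.0, -0.001]
contact_force: [0.6, -0.1, 0.1]
opening: 0.055
grasp_force: 0.0
```

Run:
```python
from h import *
from cell import imaging
P,s,d=wrist("w11");q=P.reshape(-1,3)
for lo,hi in((.152,.164),(.125,.135),(.105,.115)):
    c=q[(q[:,2]>lo)&(q[:,2]<hi)&(np.hypot(q[:,0]-.482,q[:,1]+.332)<.03)]
    if len(c)>20:
        h=c[:,:2][cv2.convexHull(c[:,:2].astype(np.float32),returnPoints=False).ravel()];print(lo,len(c),c.max(0),fitc(h),np.median(c[:,2]))
d=imaging.get_image("scene");cv2.imwrite("pics/sc2.png",d["img"])
```

```text
tcp [ 0.4822 -0.2809  0.245 ] [-1.8e-03  1.0e+00  3.0e-04 -8.0e-04] he [ 0.082  0.001 -0.126]
0.152 1316 [ 0.49713695 -0.31671705  0.16094389] (array([ 0.48237275, -0.33151788]), np.float64(0.014982726450742969)) 0.15848973824793292
0.125 144 [ 0.48709522 -0.31669925  0.13498571] (array([ 0.4821807 , -0.33149804]), np.float64(0.014851929195291864)) 0.12982428003262647
0.105 115 [ 0.48790099 -0.31664109  0.11487287] (array([ 0.48221657, -0.33150678]), np.float64(0.014854753186302123)) 0.11036769347275277
```

View pics/sc2.png

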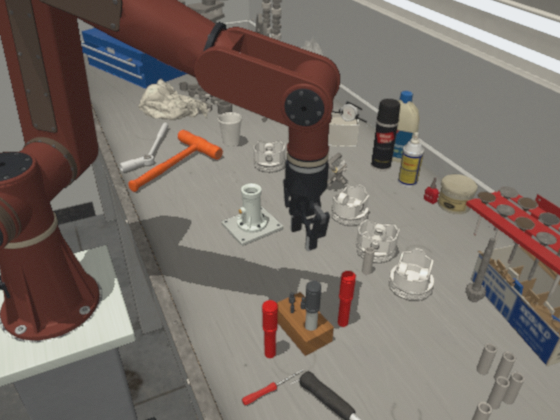

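The driver stands home in its block at (312,300), upright with its top at z=0.158. The housing at (250,207), the decoys and the wrist pin are unmoved. I'll hand it in.

```bash
python3 -c "
from cell import env
print(env.sign_off())"
```

```text
the job is handed in; nothing more can be done
None
```

The job is handed in at about 27 s: both bushes are bottomed on the shims (last reading about 22.7 N), the driver is back upright in its hole, and nothing around the work was touched.

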